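# Put the bench gearbox into third

### The job

Put the gearbox on the bench into third gear: its stick stands somewhere in the left-hand lane of the H-shaped gate; bring it to the middle channel, push it across to the right-hand lane, then push it fully home, away from the robot, into the far right slot, and leave it there. Only push it, gently, with the fingers and never grip it, and leave the loose parts on and around the gearbox where they are.

Things in the scene. Friction and masses are not known exactly. Their poses are not given: they have to be found in the camera images.
- gearbox: small-tractor gearbox fixed to the bench: cast aluminium case 250 x 190 mm, flat top 90 mm above the bench, on a 270 x 210 mm foot, shaft stubs front and back. Origin under the case's centre on the bench; its x axis is 'forward' (away from the robot), y left, z up. In the middle of the top a steel gate plate 88 x 80 mm, top face 112 mm above the bench, centred on the z axis
- gate_middle (a point): middle of the H opening at the gate's top; axes as the gearbox. Two lanes along x, 16 mm wide, at y = +18 mm (left: first at the far end, second near) and y = -18 mm (right: third far, fourth near), joined by a 16 mm channel along y at x = 0 (neutral). The 10 mm stick can cross only through that channel
- third_slot (a point): centre of the stick at the far end of the right lane (third), at the gate plate's top face; the plate's frame is around it
- knob: black gearstick knob, a cylinder 32 mm wide, 40 mm tall on a 10 mm steel stick, tilting with it. Origin at its centre, 140 mm up the stick from its pivot, which lies 45 mm above the bench on the gearbox's z axis. It moves at about 2 to 3 N sideways at the knob and stays where it is left (friction, no spring)
- rocker (a joint): side tilt of the stick (rad): -0.278 fully left (left lane), 0 upright, +0.278 fully right (right lane). Starts between -0.278 and -0.25
- lever (a joint): fore-and-aft tilt of the stick (rad): +0.336 fully forward (home in a far slot), 0 in the middle channel, -0.336 fully back. It can go across while within about 0.045 of 0; both joints read the stick at once. Starts anywhere from -0.32 to +0.32
- socket: loose steel wrench socket, a tube 26 mm wide, 34 mm tall, standing on the near left of the case's top; origin under its centre. Leave alone
- bolt: loose hex bolt standing on its head, 22 mm wide, 41 mm tall, on the far right of the case's top; origin under its centre. Leave alone
- gearwheel: loose steel gear wheel lying flat on the bench left of the gearbox, 92 mm wide, 28 mm tall; origin under its centre. Leave alone
- bearing: loose steel bearing ring lying on the bench right of the gearbox, 62 mm wide, 16 mm tall; origin under its centre. Leave alone
- piston: loose small engine piston standing on the bench right of the gearbox, 50 mm wide, 50 mm tall; origin under its centre. Leave alone
- oil: loose white oil bottle standing on the bench beyond and left of the gearbox, 60 mm wide, 170 mm tall; origin under its centre. Leave alone

How it is judged:
By the outcome, as a careful person would: the job done as asked, in the order asked, and still so for the second after the job is handed in, with the robot touching nothing.
It also fails if it takes over 72 s, if anything falls off the work surface, if the arm or the gripper's body presses on something with over 40 N, if the wrist force passes 120 N, or if a joint passes its speed limit or range.

### The arm

A 6-joint arm with a two-finger parallel gripper is mounted at the origin on the work surface. World frame = base frame: x ahead of the robot, y to its left, z up, the work surface at z = 0. Lengths are in m, angles in rad, forces in N, time in s.
With the tool pointing down it reaches from about 0.275 to 0.725 m from the base axis. Payload 15.9 kg.
Tool frame: the origin (TCP) lies on the centre line of the jaws, within the pads' length; the fingertips stand 8 mm ahead of it and the grasp point (between the pads) lies 11 mm behind it (arm.finger_overhang is the distance from the TCP to the fingertips, in m); z points along the fingers, y is the direction in which the jaws open and shut (so a half turn about z gives the same grasp; the last joint's range is limited). The gripper opens to 85 mm and grips with 20 to 120 N. Pads are 22 mm wide; open, the fingers measure 114 mm over their backs; the gripper's body (76 mm by 85 mm) begins 54 mm behind the grasp point. The pads swing forward as they close: fully open they stand 13 mm farther back than shut.
Start: joints at [1.15, 0.213, -0.034, 1.323, 0, 1.571], TCP at [0.204, 0.456, 0.217] pointing down, gripper open.
Joint ranges: [-2.98, 2.98], [-0.74, 1.72], [-1.14, 1.35], [-2.1, 2.04], [-1.57, 1.44], [-3.14, 3.14]. Speed limits (rad/s): [1.89, 1.89, 2.39, 2.57, 3.14, 3.14].

### API

Orientations are given as a unit quaternion [x, y, z, w].
In Python, from plant import arm, vision, job gives the robot as it stands.
- The arm moves only by the tool move_arm, never from a script. Its argument "moves" is one flat list of numbers, 6 for each row, row after row: the shift along the tool's x, y, z in cm, then the turn, a rotation vector about the tool's x, y, z in rad. A call has 1 to 10 rows; each row is the pose to reach, as a shift and turn from the pose commanded when the call began, along the tool's axes at that moment; what a row does not reach only later rows make up. A row lasts 1/8 s, in which the tool goes at most 62.5 mm and 10.7 degrees, less where a joint would pass 70% of its speed; a pose out of reach is approached as far as the arm can. A call with a gripper value outside its range is refused whole. "fingers" is the closure, from 0 (fully open) to 1 (shut), set as the call begins (left out, the last holds). The fingers move at their own pace and stop on an object; "grip_force" is the grip in N (left out, the last holds). Time passes only in rows, so rows that repeat a pose let the fingers close. It gives the time, the measured TCP pose, the force and the opening at its end, in the units of the state.
- arm.observe(): the state, without advancing time (a new reading comes with each control period).
- vision.get_image(name): name is "scene" or "top"; returns a dict with "frame" (480x640x3 uint8, blue, green, red), "fx", "fy", "cx", "cy" (pixels), "k1" (the pictures are not rectified: a ray, as slopes to the right and down, at radius r is drawn at 1 + k1 r^2 times it, then the intrinsics apply), "R" (3x3) and "t" (3): a world point X has camera coordinates R X + t. Camera axes: x right, y down, z forward; pixel columns grow to the right and rows downward; lengths in m; the calibration is good to about 2 mm. A picture is of the moment at which its call begins. There is no depth.
- job.close_job(): hands the job in, once; it reports no verdict.
Trained networks look in a picture, given as the dict that the camera call returned (one of the last four; its "shot" number tells which), for a name from the list of things; names that differ only in an ending like _2 or _b are one class to them, and where a whole thing is asked for, a point or a joint stands for the part that bears it (a point fixed in the world has none). Each returns a list of dicts, best first, with "confidence" (0 to 1); they miss things now and then, are a little off and sometimes report something else, mostly with a low value. They report only what shows in the picture. A call takes as long as a camera call.
- vision.spot_in(target, picture): "xy" ([column, row] in pixels, amid what is visible of it).
- vision.outline_of(target, picture): "region" (480x640 bool, what is visible of it) and "xy" ([column, row] in pixels, amid what is visible of it).
The state is a dict: "time": time; "qpos": joint angles; "qd": joint speeds; "joint_torque": joint torques, N m; "position": TCP position; "eef_rot": TCP orientation; "wrist_force": force on the tool from outside, world axes, zero at the start; "torque": the same for the moment, N m; "width": finger opening in m.
Only numpy, scipy, OpenCV 4.12 (cv2) and the standard library are available. Lean on these libraries where they do the work, as an engineer would, in place of code of your own. Each camera call takes 0.05 s, during which the arm holds its last target.

## Working session

There is one attempt and no reset: what is moved stays moved. The work goes in short steps, Python scripts to look and compute and a tool call to move; the robot and the scene stay as the last step left them, time stands still between calls to the robot, and variables do not carry over. Pictures are saved under pics/ and viewed, and the job is handed in when it is done.

Besides the shell and the picture viewer there is one more tool, called after "Emit:" by a JSON object that holds its "method" and its "body", one argument or row to a line. move_arm: Moves the arm, as the interface text tells. Its arguments: {"type":"object","properties":{"moves":{"type":"array","items":{"type":"number"}},"fingers":{"type":"number"},"grip_force":{"type":"number"}},"required":["moves"]}

```bash
ls; mkdir -p pics; cat > look.py <<'E'
import cv2,sys
from plant import arm,vision,job
def shot(tag):
    out={}
    for n in("scene","top"):
        p=vision.get_image(n); cv2.imwrite(f"pics/{n}_{tag}.png",p["frame"]); out[n]=p
    return out
E
python3 - <<'E'
from look import *
import numpy as np
P=shot("a")
for n,p in P.items():
    print(n,p["fx"],p["fy"],p["cx"],p["cy"],p["k1"],np.round(p["R"],3).tolist(),np.round(p["t"],3), "cam",np.round(-np.array(p["R"]).T@p["t"],3))
    for k in("knob","gearbox","gate_middle","third_slot","socket","bolt"):
        try: print(k,[(np.round(d["xy"],1).tolist(),round(d["confidence"],2)) for d in vision.spot_in(k,p)][:3])
        except Exception as e: print(k,e)
print(arm.observe())
E
```

```text
pics
scene 536.9561813260573 536.9561813260573 318.18612429061346 235.73962558621358 -0.047627297733841376 [[0.644, 0.764, -0.023], [0.427, -0.384, -0.819], [-0.635, 0.518, -0.574]] [-0.405 -0.128  1.32 ] cam [ 1.154 -0.423  0.643]
knob [([268.1, 222.2], 0.96)]
gearbox [([261.4, 301.8], 0.74)]
gate_middle [([263.2, 303.0], 0.82)]
third_slot [([259.4, 301.1], 0.84)]
socket []
bolt [([280.7, 307.8], 0.52)]
top 453.4128680075469 453.4128680075469 319.50244314539054 248.89235097280078 -0.0005657192082152761 [[-0.005, -1.0, 0.003], [-0.991, 0.004, -0.134], [0.134, -0.004, -0.991]] [0.068 0.581 0.977] cam [0.445 0.069 1.045]
knob [([373.0, 249.9], 0.59)]
gearbox [([380.7, 258.1], 0.63), ([370.1, 250.2], 0.33)]
gate_middle [([375.9, 261.3], 0.97)]
third_slot [([380.7, 258.7], 0.7)]
socket [([379.9, 303.5], 0.49)]
bolt [([283.2, 236.4], 0.2)]
{'time': 0.7, 'qpos': array([ 1.15003669e+00,  2.12868469e-01, -3.44226081e-02,  1.32349731e+00,
        4.50063546e-05,  1.57078713e+00]), 'qd': array([ 0.00117572, -0.00185812,  0.00156712,  0.00142273, -0.00058958,
       -0.00117258]), 'joint_torque': array([ 4.07073894e-03, -6.85831904e+01,  4.87274802e+01,  7.76704692e-04,
        7.30673173e-05,  1.44934842e-05]), 'position': array([0.20420367, 0.45637374, 0.21701262]), 'eef_rot': array([ 2.08826863e-01,  9.77952627e-01,  8.58265660e-06, -2.11777656e-05]), 'wrist_force': array([ 1.2130501 ,  0.21097883, -0.30530133]), 'torque': array([-0.029754  , -0.01293494,  0.00996063]), 'width': 0.08535801256490325}
```

View pics/scene_a.png

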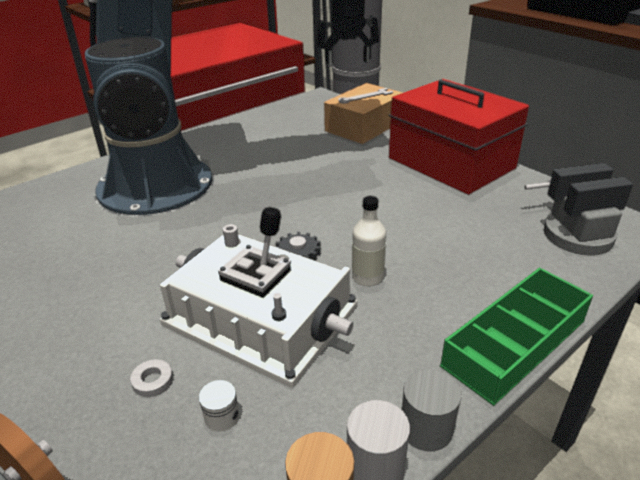

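View pics/top_a.png

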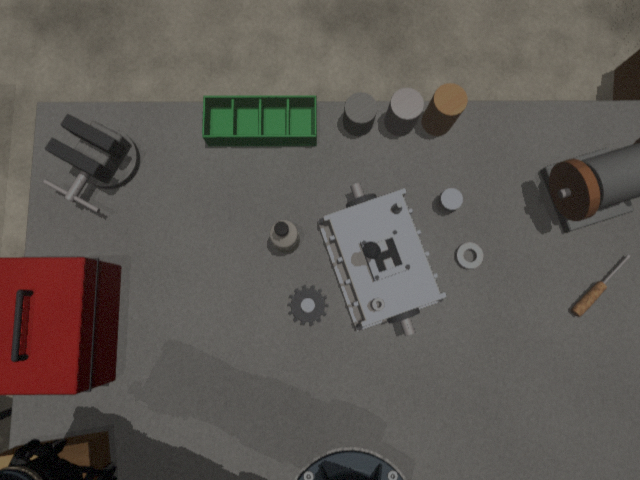

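```bash
python3 - <<'E'
import cv2
a=cv2.imread("pics/top_a.png")[175:345,305:460]; cv2.imwrite("pics/top_a_z.png",cv2.resize(a,None,fx=3.5,fy=3.5,interpolation=cv2.INTER_CUBIC))
a=cv2.imread("pics/scene_a.png")[200:320,190:350]; cv2.imwrite("pics/scene_a_z.png",cv2.resize(a,None,fx=5,fy=5,interpolation=cv2.INTER_CUBIC))
E
```

```text
(no output)
```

View pics/top_a_z.png

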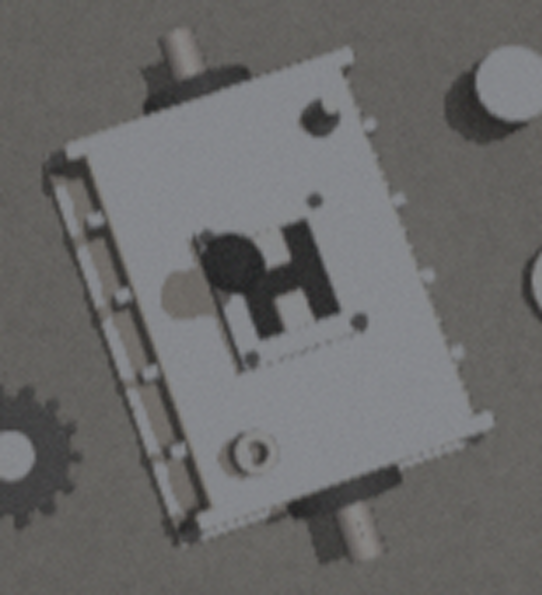

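View pics/scene_a_z.png

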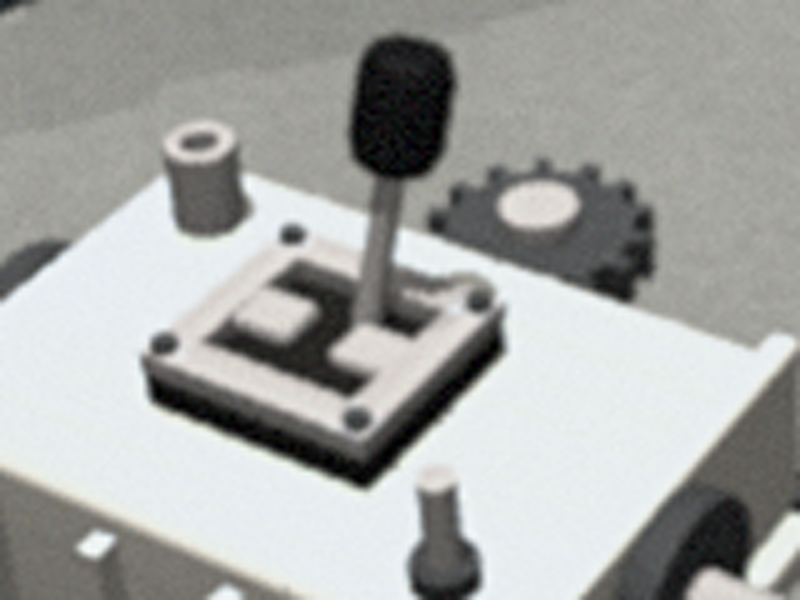

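```bash
cat > geo.py <<'E'
import numpy as np, cv2
from scipy.optimize import least_squares
CAL={}
def proj(p,X):
    X=np.atleast_2d(X); c=X@np.array(p["R"]).T+np.array(p["t"]); s=c[:,:2]/c[:,2:]
    r2=(s**2).sum(1,keepdims=True); s=s*(1+p["k1"]*r2)
    return s*[p["fx"],p["fy"]]+[p["cx"],p["cy"]]
def g2w(g,L):
    x,y,yaw=g; c,s=np.cos(yaw),np.sin(yaw); L=np.atleast_2d(L)
    return np.c_[x+c*L[:,0]-s*L[:,1], y+s*L[:,0]+c*L[:,1], L[:,2]]
def knobL(rock,lev,l=0.14):
    # left tilt = -rock -> +y
    d=np.array([np.tan(lev),-np.tan(rock),1]); d/=np.linalg.norm(d)
    return np.array([0,0,.045])+l*d
E
python3 - <<'E'
from look import *; from geo import *
P={n:vision.get_image(n) for n in("scene","top")}
import pickle; pickle.dump(P,open("P.pkl","wb"))
sc=np.array([(293,234),(165,343),(358,418),(479,299)])/5+[190,200]  # nl, nr, fr, fl
tp=np.array([(252,359),(360,322),(315,200),(207,237)])/3.5+[305,175]
sg=np.array([(-1,1),(-1,-1),(1,-1),(1,1)])
def scr(v): return g2w(v[:3],np.c_[sg*[v[3],v[4]],np.full(4,.113)])
def f(v,w=(1,1)):
    return np.r_[(proj(P["scene"],scr(v))-sc).ravel()*w[0],(proj(P["top"],scr(v))-tp).ravel()*w[1]]
for w in((1,1),(1,0),(0,1)):
    r=least_squares(f,[.45,-.06,.3,.036,.034],args=(w,)); print(w,r.x,np.round(r.fun,1))
    if w==(1,1): g=r.x[:3]
np.save("g.npy",g)
# knob via outline
obs={}
for n in P:
    o=vision.outline_of("knob",P[n])
    for d in o[:2]:
        ys,xs=np.nonzero(d["region"]); print(n,d["confidence"],d["xy"],xs.min(),xs.max(),ys.min(),ys.max(),len(xs))
    if o: obs[n]=np.array([xs.mean(),ys.mean()]) if 0 else np.array(o[0]["xy"])
def k(v): return np.concatenate([(proj(P[n],g2w(g,knobL(*v)))[0]-obs[n]) for n in obs])
r=least_squares(k,[-.25,.1]); print("rock,lever",r.x,r.fun, g2w(g,knobL(*r.x)))
def k3(v): return np.concatenate([(proj(P[n],v)[0]-obs[n]) for n in obs])
r=least_squares(k3,[.45,-.06,.18]); print("tri",r.x,r.fun)
for n in P: print(n,proj(P[n],g2w(g,[(.044,.04,.112),(.044,-.04,.112),(-.044,-.04,.112),(-.044,.04,.112),(.125,.095,.09),(.125,-.095,.09),(-.125,-.095,.09),(-.125,.095,.09)])).round(0).tolist())
E
```

```text
(1, 1) [ 0.55892138 -0.07176872  0.33106687  0.03813083  0.03394602] [-0.4 -0.5 -0.5 -0.4 -0.4 -0.2 -0.  -0.  -0.2 -0.4 -0.2 -0.7 -0.3 -0.2
 -0.  -0.2]
(1, 0) [ 0.55988953 -0.07180079  0.33676877  0.03765596  0.03392867] [-0.1 -0.1  0.1  0.1 -0.1 -0.1  0.1  0.1 -0.  -0.  -0.  -0.  -0.  -0.
  0.  -0. ]
(0, 1) [ 0.55811446 -0.07215296  0.32770111  0.03849887  0.03404507] [-0.  -0.  -0.  -0.  -0.  -0.  -0.  -0.  -0.1  0.1  0.  -0.1 -0.1  0.
  0.1 -0. ]
scene 0.82 [267.6, 222.9] 260 281 207 257 680
top 0.71 [374.4, 247.9] 363 380 241 258 259
rock,lever [-0.20096614  0.10091064] [ 0.52380033 -0.46473307  0.62741265  0.11553199] [[ 0.56295364 -0.04097616  0.18151212]]
tri [ 0.56265199 -0.04088941  0.1805064 ] [ 0.50529226 -0.02841669  0.52058426  0.34184823]
scene [[291.0, 259.0], [262.0, 287.0], [217.0, 270.0], [248.0, 244.0], [351.0, 267.0], [287.0, 340.0], [159.0, 283.0], [232.0, 226.0]]
top [[360.0, 241.0], [396.0, 228.0], [411.0, 268.0], [375.0, 281.0], [323.0, 216.0], [405.0, 187.0], [447.0, 297.0], [362.0, 327.0]]
```

```bash
python3 - <<'E'
from geo import *; import pickle
P=pickle.load(open("P.pkl","rb")); g=np.load("g.npy")
obs={"scene":np.array([402,107])/5+[190,200],"top":np.array([233,264])/3.5+[305,175]}
def k(v): return np.concatenate([(proj(P[n],g2w(g,knobL(*v)))[0]-obs[n]) for n in obs])
r=least_squares(k,[-.25,.1]); print("rock,lever",r.x,r.fun, g2w(g,knobL(*r.x)))
for a in((-.265,r.x[1]),(-.265,0),(.278,0),(.278,.336)): print(a,knobL(*a).round(4),g2w(g,knobL(*a)).round(4))
print(np.degrees(g[2]))
E
```

```text
rock,lever [-0.25558936  0.09263921] [-0.13222422 -0.62875841 -0.04326589 -0.4143984 ] [[ 0.55931565 -0.03435689  0.17990811]]
(-0.265, np.float64(0.0926392084012341)) [0.0125 0.0365 0.1796] [[ 0.5589 -0.0332  0.1796]]
(-0.265, 0) [0.     0.0367 0.1801] [[ 0.547  -0.0371  0.1801]]
(0.278, 0) [ 0.     -0.0384  0.1796] [[ 0.5714 -0.1081  0.1796]]
(0.278, 0.336) [ 0.0446 -0.0364  0.1726] [[ 0.6129 -0.0917  0.1726]]
18.96873443968791
```

```bash
cat > rel.py <<'E'
import sys
from plant import arm
from geo import *
from scipy.spatial.transform import Rotation as R
g=np.load("g.npy")
def rel(L):
    s=arm.observe(); Rt=R.from_quat(s["eef_rot"])
    W=g2w(g,L)[0]; d=Rt.inv().apply(W-s["position"])*100
    c,n=np.cos(g[2]),np.sin(g[2])
    Rd=R.from_matrix(np.array([[-n,c,0],[c,n,0],[0,0,-1]]).T.tolist()) if 0 else R.from_matrix(np.c_[[-n,c,0],[c,n,0],[0,0,-1]])
    rv=(Rt.inv()*Rd).as_rotvec()
    p=s["position"]; q=np.array([p[0]-g[0],p[1]-g[1]])
    print("t",round(s["time"],2),"local now",np.round([c*q[0]+n*q[1],-n*q[0]+c*q[1],p[2]],4),"shift cm",d.round(2),"rv",rv.round(3),"W",W.round(3),"F",np.round(s["wrist_force"],1),s["qpos"].round(2))
if __name__=="__main__": rel([float(a) for a in sys.argv[1:4]])
E
python3 rel.py 0.055 0.036 0.26
```

```text
t 0.9 local now [-0.1638  0.6148  0.217 ] shift cm [-55.51 -27.33  -4.3 ] rv [ 0.    -0.     0.819] W [ 0.599 -0.02   0.26 ] F [0.4 0.4 0.4] [ 1.15  0.21 -0.03  1.32  0.    1.57]
```

Emit:
{"method": "move_arm", "body": {
  "moves": [-3, -1.5, -4.3, 0, 0, 0.1, -8, -4, -4.3, 0, 0, 0.2, -13, -6.5, -4.3, 0, 0, 0.3, -18, -9, -4.3, 0, 0, 0.4, -23, -11.5, -4.3, 0, 0, 0.5, -28, -14, -4.3, 0, 0, 0.6, -33, -16.5, -4.3, 0, 0, 0.7, -38, -19, -4.3, 0, 0, 0.819, -43, -21.5, -4.3, 0, 0, 0.819, -48, -24, -4.3, 0, 0, 0.819],
  "fingers": 1,
  "grip_force": 20
}}

```text
time: 2.15
position: [0.5453, 0.0395, 0.2601]
eef_rot: [0.581, 0.814, 0.0, 0.0]
wrist_force: [1.3, 0.5, 0.4]
width: -0.0003
```

```bash
python3 rel.py 0.055 0.036 0.26
```

```text
t 2.15 local now [0.0233 0.1097 0.2601] shift cm [-7.37  3.17  0.01] rv [ 0.  0. -0.] W [ 0.599 -0.02   0.26 ] F [1.3 0.5 0.4] [0.07 0.31 0.2  1.46 0.   1.31]
```

Emit:
{"method": "move_arm", "body": {
  "moves": [-2, 3.2, 0, 0, 0, 0, -7.4, 3.2, 0, 0, 0, 0, -7.4, 3.2, 0, 0, 0, 0, -7.4, 3.2, 3, 0, 0, 0, -7.4, 3.2, 6, 0, 0, 0, -7.4, 3.2, 6, 0, 0, 0]
}}

```text
time: 2.9
position: [0.5972, -0.0178, 0.1985]
eef_rot: [0.581, 0.814, -0.001, -0.002]
wrist_force: [-0.0, 0.1, -0.4]
width: -0.0001
```

```bash
cat > z.py <<'E'
import sys
from look import *; from geo import *
t=sys.argv[1]; P=shot(t); g=np.load("g.npy")
a=P["scene"]["frame"][150:310,180:360]; b=P["top"]["frame"][180:300,320:440]
a=cv2.resize(a,(450,400),interpolation=cv2.INTER_CUBIC); b=cv2.resize(b,(350,350),interpolation=cv2.INTER_CUBIC)
b=cv2.copyMakeBorder(b,0,50,0,0,cv2.BORDER_CONSTANT)
cv2.imwrite(f"pics/z_{t}.png",np.hstack([a,b]))
E
python3 z.py b; python3 rel.py 0.055 0.036 0.158
```

```text
t 3.0 local now [0.0551 0.038  0.2011] shift cm [-0.2  -0.01  4.31] rv [0.001 0.    0.   ] W [ 0.599 -0.02   0.158] F [-0.4 -0.5  0.4] [-0.03  0.42  0.22  1.36  0.    1.21]
```

View pics/z_b.png

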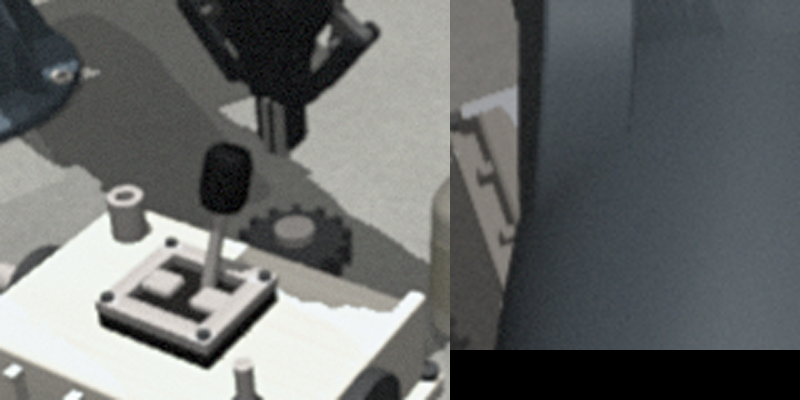

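Emit:
{"method": "move_arm", "body": {
  "moves": [-0.2, 0, 2.2, 0, 0, 0, -0.2, 0, 4.3, 0, 0, 0, -0.2, 0, 4.3, 0, 0, 0, -0.2, -0.4, 4.3, 0, 0, 0, -0.2, -0.8, 4.3, 0, 0, 0, -0.2, -1.1, 4.3, 0, 0, 0, -0.2, -1.1, 4.3, 0, 0, 0]
}}

```text
time: 3.88
position: [0.5888, -0.0239, 0.1574]
eef_rot: [0.581, 0.814, 0.0, 0.0]
wrist_force: [0.8, -0.8, -1.0]
width: -0.0001
```

```bash
python3 z.py c; python3 rel.py 0.031 0.036 0.158
```

```text
t 3.98 local now [0.044  0.0356 0.1572] shift cm [ 0.04 -1.3  -0.08] rv [ 0.  0. -0.] W [ 0.577 -0.028  0.158] F [ 0.   0.2 -0.8] [-0.04  0.41  0.09  1.25  0.    1.2 ]
```

View pics/z_c.png

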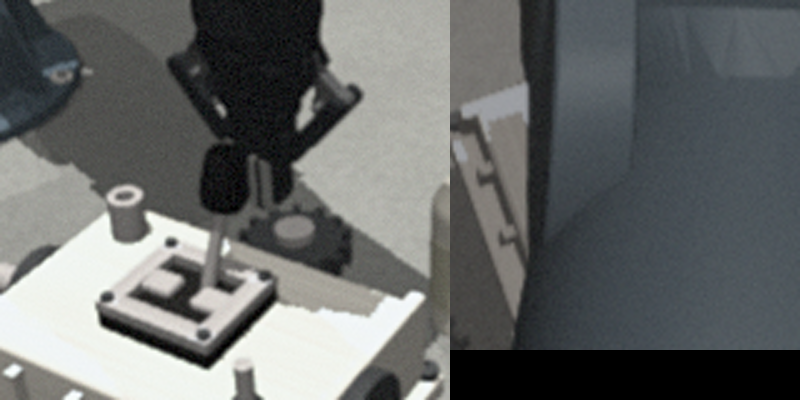

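Emit:
{"method": "move_arm", "body": {
  "moves": [0, -0.4, 0, 0, 0, 0, 0, -0.7, 0, 0, 0, 0, 0, -1.0, 0, 0, 0, 0, 0, -1.3, 0, 0, 0, 0, 0, -1.3, 0, 0, 0, 0]
}}

```text
time: 4.6
position: [0.5764, -0.0281, 0.1571]
eef_rot: [0.581, 0.814, -0.0, -0.0]
wrist_force: [1.4, 1.9, 0.8]
width: 0.0001
```

```bash
python3 z.py d; python3 rel.py 0.031 0.036 0.158
```

```text
t 4.7 local now [0.0309 0.0356 0.157 ] shift cm [ 0.04  0.01 -0.1 ] rv [-0.  0. -0.] W [ 0.577 -0.028  0.158] F [2.5 0.2 1.3] [-0.05  0.39  0.05  1.24 -0.    1.19]
```

View pics/z_d.png

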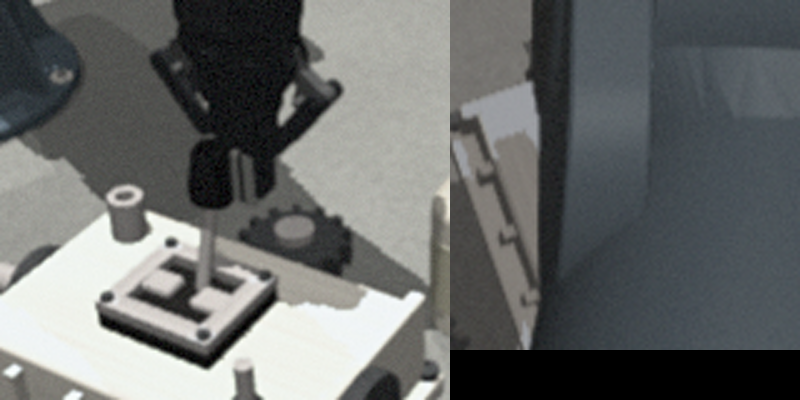

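```bash
python3 - <<'E'
from geo import *; import pickle
P=pickle.load(open("P.pkl","rb")); g=np.load("g.npy")
for l in(.09,.06,.03,0,-.03):
    print(l,[((proj(P["scene"],g2w(g,knobL(-.262,l,h)))[0]-[180,150])*2.5).round(1).tolist() for h in(.07,.095,.118,.14)])
E
python3 - <<'E'
import cv2
a=cv2.imread("pics/scene_d.png")[195:285,220:320]; cv2.imwrite("pics/d2.png",cv2.resize(a,None,fx=6,fy=6,interpolation=cv2.INTER_CUBIC))
E
```

```text
0.09 [[210.1, 273.6], [215.6, 239.6], [220.9, 207.6], [226.0, 176.4]]
0.06 [[207.6, 272.5], [212.2, 238.1], [216.5, 205.8], [220.8, 174.2]]
0.03 [[205.1, 271.4], [208.7, 236.7], [212.2, 204.1], [215.6, 172.3]]
0 [[202.6, 270.5], [205.3, 235.5], [207.9, 202.6], [210.4, 170.5]]
-0.03 [[200.0, 269.6], [201.8, 234.3], [203.5, 201.2], [205.2, 168.9]]
```

View pics/d2.png

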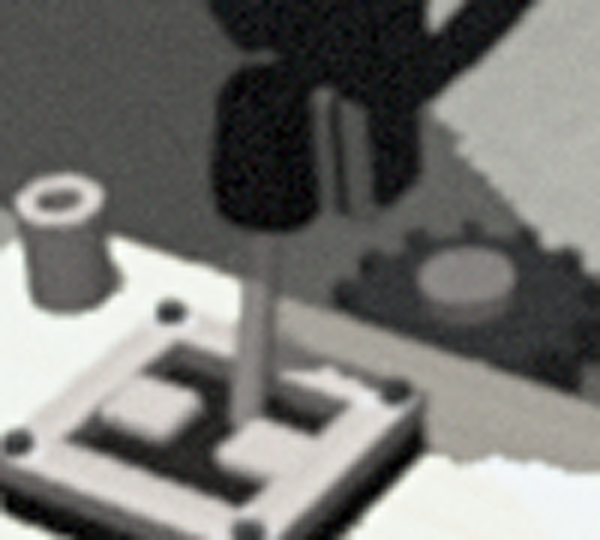

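Emit:
{"method": "move_arm", "body": {
  "moves": [0, -0.15, 0, 0, 0, 0, 0, -0.15, 0, 0, 0, 0, 0, 1, 0, 0, 0, 0, 0, 1.5, -4, 0, 0, 0, 2, 1.5, -8, 0, 0, 0, 4.8, 0, -8, 0, 0, 0, 4.8, -3.1, -8, 0, 0, 0, 4.8, -3.1, -4, 0, 0, 0, 4.8, -3.1, 0, 0, 0, 0, 4.8, -3.1, 0, 0, 0, 0]
}}

```text
time: 5.95
position: [0.5302, 0.0074, 0.1549]
eef_rot: [0.581, 0.814, -0.002, -0.002]
wrist_force: [0.4, 0.1, 0.3]
width: -0.0001
```

```bash
python3 z.py e; python3 rel.py 0.0 0.066 0.157;python3 - <<'E'
import cv2
a=cv2.imread("pics/scene_e.png")[195:285,220:320]; cv2.imwrite("pics/e2.png",cv2.resize(a,None,fx=6,fy=6,interpolation=cv2.INTER_CUBIC))
E
```

```text
t 6.05 local now [0.0005 0.0835 0.1581] shift cm [-1.75 -0.05  0.11] rv [0. 0. 0.] W [ 0.537 -0.009  0.157] F [ 0.4 -0.3  0.1] [ 0.01  0.3  -0.07  1.2  -0.    1.25]
```

View pics/e2.png

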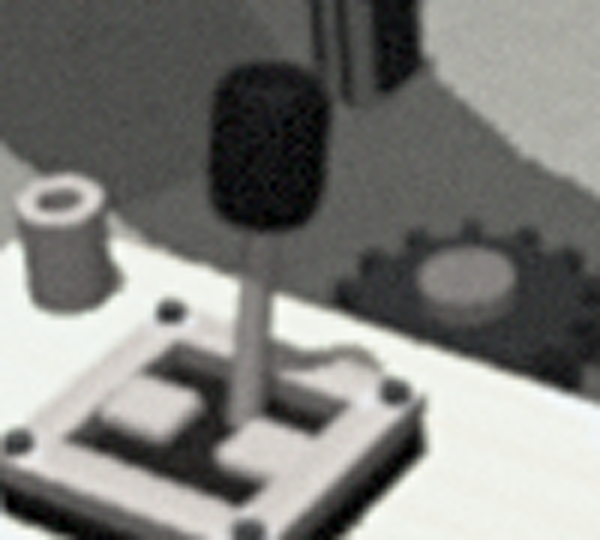

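Emit:
{"method": "move_arm", "body": {
  "moves": [-0.8, 0, 0, 0, 0, 0, -1.2, 0, 0, 0, 0, 0, -1.6, 0, 0, 0, 0, 0, -2.0, 0, 0, 0, 0, 0, -2.4, 0, 0, 0, 0, 0, -2.8, 0, 0, 0, 0, 0, -3.2, 0, 0, 0, 0, 0, -3.6, 0, 0, 0, 0, 0, -4, 0, 0, 0, 0, 0, -4, 0, 0, 0, 0, 0]
}}

```text
time: 7.3
position: [0.5448, -0.0309, 0.157]
eef_rot: [0.581, 0.814, -0.0, 0.0]
wrist_force: [-0.8, 0.2, -0.6]
width: -0.0002
```

```bash
cat > c.py <<'E'
import sys
from look import *; from geo import *
P=vision.get_image("scene"); cv2.imwrite(f"pics/{sys.argv[1]}.png",cv2.resize(P["frame"][190:290,215:325],None,fx=6,fy=6,interpolation=cv2.INTER_CUBIC))
E
python3 c.py f; python3 rel.py 0.0 -0.007 0.157
```

```text
t 7.35 local now [-1.000e-04  4.330e-02  1.569e-01] shift cm [-5.03  0.01 -0.  ] rv [-0.  0. -0.] W [ 0.561 -0.078  0.157] F [-0.3 -0.3 -0.1] [-0.06  0.32 -0.04  1.21 -0.    1.18]
```

View pics/f.png

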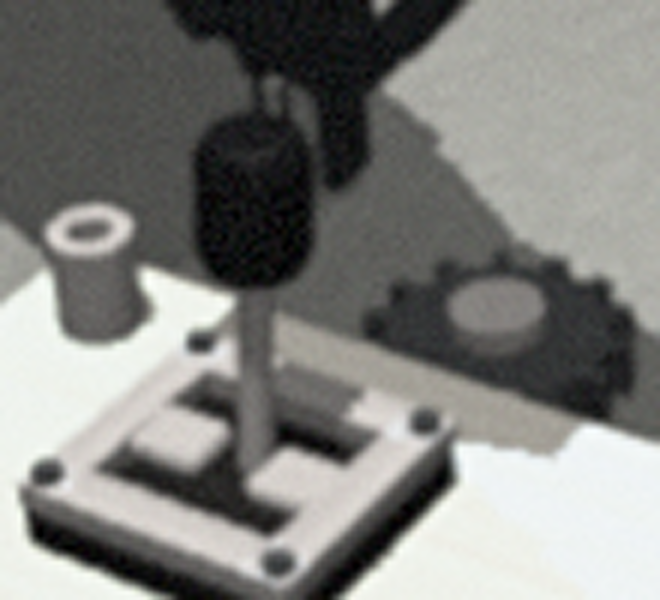

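Emit:
{"method": "move_arm", "body": {
  "moves": [-0.5, 0, 0, 0, 0, 0, -1, 0, 0, 0, 0, 0, -1.5, 0, 0, 0, 0, 0, -2.0, 0, 0, 0, 0, 0, -2.5, 0, 0, 0, 0, 0, -3, 0, 0, 0, 0, 0, -3.5, 0, 0, 0, 0, 0, -4, 0, 0, 0, 0, 0, -4.3, 0, 0, 0, 0, 0, -4.3, 0, 0, 0, 0, 0]
}}

```text
time: 8.6
position: [0.5587, -0.0715, 0.1569]
eef_rot: [0.581, 0.814, -0.0, 0.0]
wrist_force: [0.3, -0.3, -0.6]
width: 0.0001
```

```bash
python3 c.py g; python3 rel.py 0.0 -0.007 0.157
```

```text
t 8.65 local now [-0.0002  0.0004  0.1569] shift cm [-0.74  0.02 -0.01] rv [-0.  0. -0.] W [ 0.561 -0.078  0.157] F [-0.8 -0.1 -0.7] [-0.13  0.36  0.01  1.22 -0.    1.11]
```

View pics/g.png

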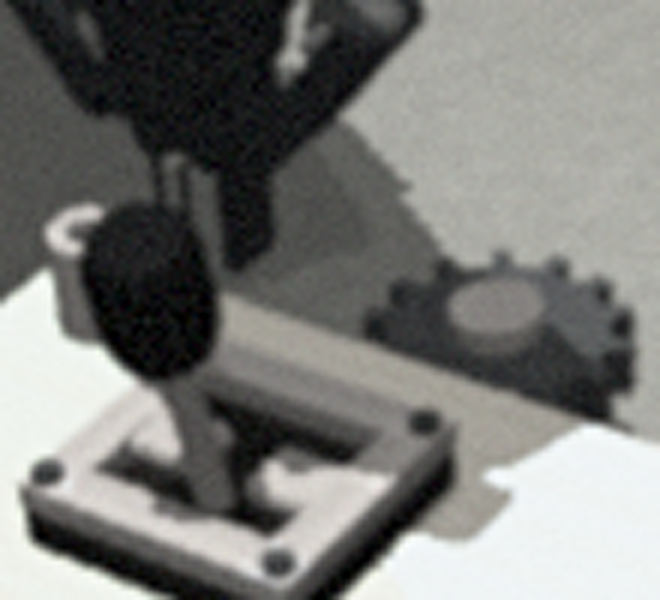

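```bash
python3 - <<'E'
from geo import *; import pickle
P=pickle.load(open("P.pkl","rb")); g=np.load("g.npy")
for r in(.2,.24,.278):
  for l in(-.03,0,.03): print(r,l,[((proj(P["scene"],g2w(g,knobL(r,l,h)))[0]-[215,190])*6).round(0).tolist() for h in(.07,.118,.14)])
E
```

```text
0.2 -0.03 [[199.0, 468.0], [154.0, 342.0], [132.0, 281.0]]
0.2 0 [[205.0, 470.0], [164.0, 346.0], [145.0, 285.0]]
0.2 0.03 [[211.0, 473.0], [175.0, 350.0], [158.0, 290.0]]
0.24 -0.03 [[193.0, 475.0], [143.0, 355.0], [119.0, 296.0]]
0.24 0 [[199.0, 478.0], [154.0, 359.0], [132.0, 300.0]]
0.24 0.03 [[205.0, 480.0], [165.0, 363.0], [145.0, 305.0]]
0.278 -0.03 [[187.0, 483.0], [133.0, 367.0], [107.0, 311.0]]
0.278 0 [[193.0, 485.0], [144.0, 371.0], [120.0, 315.0]]
0.278 0.03 [[199.0, 487.0], [155.0, 375.0], [133.0, 320.0]]
```

Emit:
{"method": "move_arm", "body": {
  "moves": [-0.2, 0, 0, 0, 0, 0, -0.3, 0, 0, 0, 0, 0, -0.3, 0, 0, 0, 0, 0]
}}

```text
time: 9.02
position: [0.5596, -0.074, 0.1569]
eef_rot: [0.581, 0.814, -0.0, -0.0]
wrist_force: [-0.7, 2.0, -1.1]
width: -0.0001
```

```bash
python3 c.py h; python3 rel.py 0.0 -0.007 0.157
```

```text
t 9.07 local now [-1.000e-04 -2.400e-03  1.569e-01] shift cm [-0.46  0.01 -0.01] rv [-0. -0. -0.] W [ 0.561 -0.078  0.157] F [ 0.2  1.4 -1. ] [-0.13  0.36  0.02  1.22 -0.    1.11]
```

View pics/h.png

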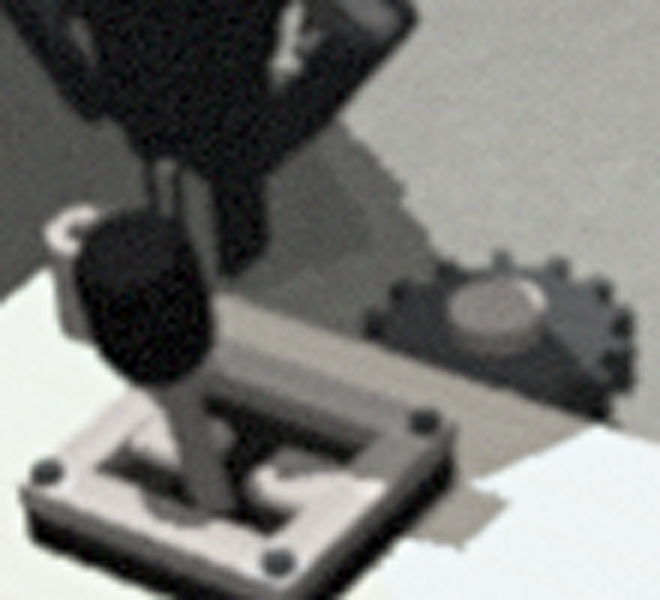

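Emit:
{"method": "move_arm", "body": {
  "moves": [-0.2, 0, 0, 0, 0, 0, -0.4, 0, 0, 0, 0, 0, -0.5, 0, 0, 0, 0, 0, -0.5, 0, 0, 0, 0, 0]
}}

```text
time: 9.57
position: [0.5613, -0.0789, 0.157]
eef_rot: [0.581, 0.814, -0.0, 0.0]
wrist_force: [-0.1, 1.1, -0.4]
width: -0.0
```

```bash
python3 c.py i; python3 rel.py 0.0 -0.007 0.157
```

```text
t 9.62 local now [-1.00e-04 -7.50e-03  1.57e-01] shift cm [0.05 0.01 0.  ] rv [ 0.  0. -0.] W [ 0.561 -0.078  0.157] F [-1.1  1.8 -0.5] [-0.14  0.37  0.02  1.23 -0.    1.1 ]
```

View pics/i.png

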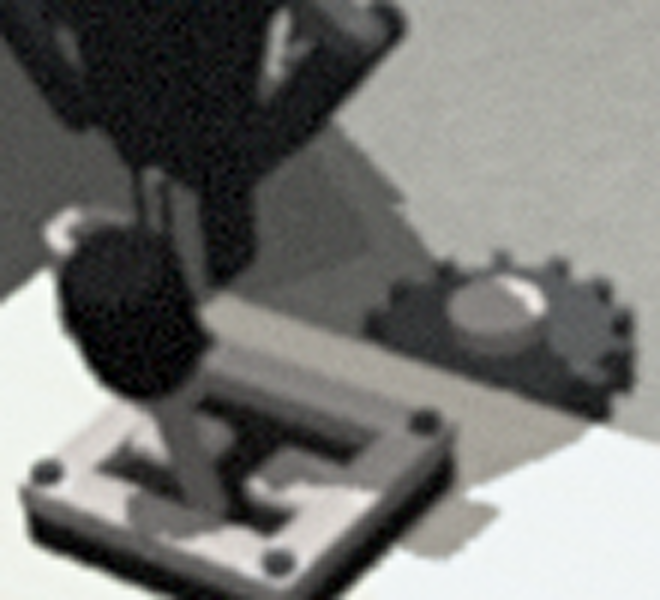

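Knob centre is now about (133, 312), close to the prediction for the full-right tilt. I'll creep on to the stop, watching force.

Emit:
{"method": "move_arm", "body": {
  "moves": [-0.15, 0, 0, 0, 0, 0, -0.3, 0, 0, 0, 0, 0, -0.3, 0, 0, 0, 0, 0]
}}

```text
time: 10.0
position: [0.5622, -0.0816, 0.157]
eef_rot: [0.581, 0.814, 0.0, -0.0]
wrist_force: [-0.8, 2.2, -1.0]
width: -0.0004
```

```bash
python3 c.py j; python3 rel.py 0.0 -0.007 0.157
```

```text
t 10.05 local now [-1.00e-04 -1.04e-02  1.57e-01] shift cm [ 0.34  0.01 -0.  ] rv [-0. -0. -0.] W [ 0.561 -0.078  0.157] F [-0.2  2.6 -1.9] [-0.14  0.37  0.03  1.23  0.    1.1 ]
```

View pics/j.png

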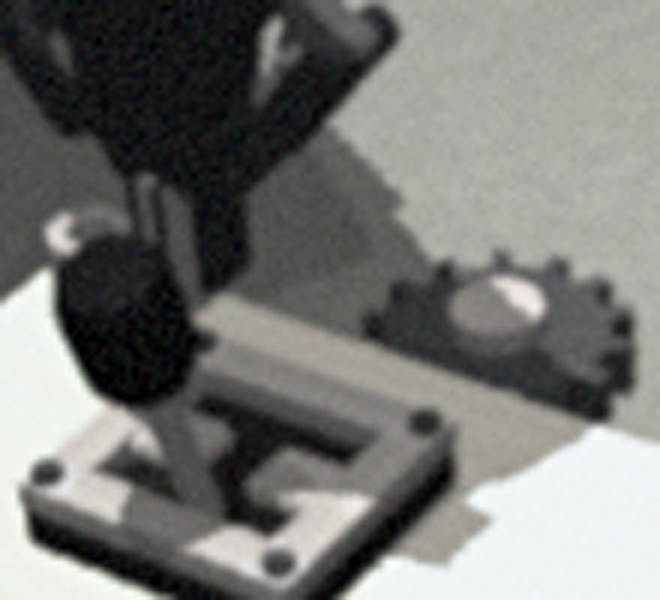

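Emit:
{"method": "move_arm", "body": {
  "moves": [-0.15, 0, 0, 0, 0, 0, -0.2, 0, 0, 0, 0, 0, -0.2, 0, 0, 0, 0, 0]
}}

```text
time: 10.42
position: [0.5624, -0.0824, 0.1568]
eef_rot: [0.581, 0.814, 0.001, -0.001]
wrist_force: [-3.5, 11.5, 0.5]
width: 0.0001
```

Emit:
{"method": "move_arm", "body": {
  "moves": [0.8, 0, 0, 0, 0, 0, 2, 0, 0, 0, 0, 0, 2, 0, -4, 0, 0, 0, 2, -2, -8, 0, 0, 0, 0, -5, -8, 0, 0, 0, -2.7, -5, -8, 0, 0, 0, -2.7, -5, -8, 0, 0, 0, -2.7, -5, -4, 0, 0, 0, -2.7, -5, 0, 0, 0, 0, -2.7, -5, 0, 0, 0, 0]
}}

```text
time: 11.68
position: [0.5225, -0.1241, 0.155]
eef_rot: [0.581, 0.814, -0.001, -0.002]
wrist_force: [-0.8, 0.2, 0.7]
width: -0.0004
```

```bash
python3 z.py k; python3 rel.py 0.009 -0.038 0.157
```

```text
t 11.78 local now [-0.0497 -0.039   0.1583] shift cm [0.1  5.87 0.13] rv [0.001 0.    0.   ] W [ 0.58  -0.105  0.157] F [-0.2 -0.7  0.3] [-0.23  0.31 -0.06  1.2  -0.    1.01]
```

View pics/z_k.png

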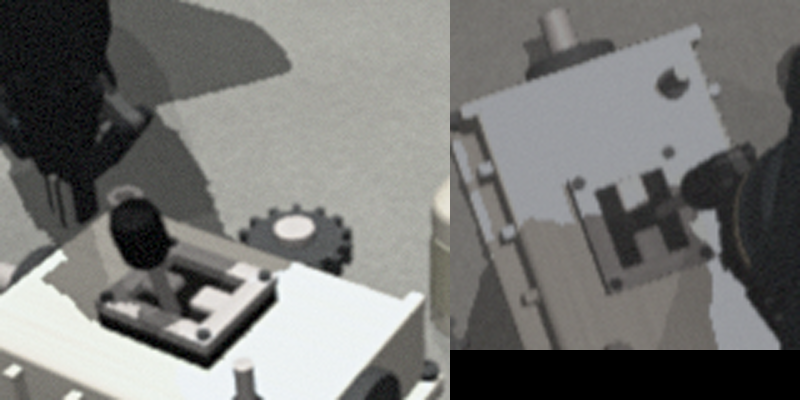

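Emit:
{"method": "move_arm", "body": {
  "moves": [0.1, 0.8, 0, 0, 0, 0, 0.1, 1.3, 0, 0, 0, 0, 0.1, 1.8, 0, 0, 0, 0, 0.1, 2.3, 0, 0, 0, 0, 0.1, 2.8, 0, 0, 0, 0, 0.1, 3.3, 0, 0, 0, 0, 0.1, 3.8, 0, 0, 0, 0, 0.1, 4.3, 0, 0, 0, 0, 0.1, 4.8, 0, 0, 0, 0, 0.1, 4.8, 0, 0, 0, 0]
}}

```text
time: 13.02
position: [0.5696, -0.1086, 0.1568]
eef_rot: [0.581, 0.814, -0.0, -0.0]
wrist_force: [-2.6, -0.9, 0.4]
width: -0.0003
```

```bash
python3 z.py l; python3 rel.py 0.009 -0.038 0.157
```

```text
t 13.12 local now [-0.002  -0.0383  0.1569] shift cm [ 0.03  1.1  -0.01] rv [-0. -0.  0.] W [ 0.58  -0.105  0.157] F [-0.8 -0.7 -1. ] [-0.19  0.39  0.06  1.24  0.    1.05]
```

View pics/z_l.png

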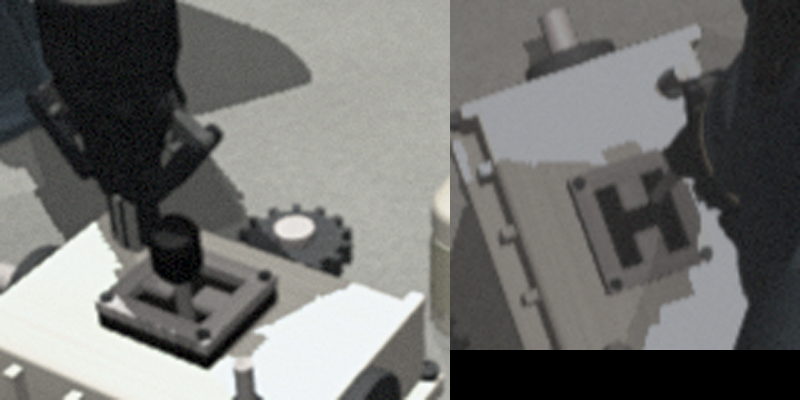

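Emit:
{"method": "move_arm", "body": {
  "moves": [0, 0.4, 0, 0, 0, 0, 0, 0.8, 0, 0, 0, 0, 0, 1.1, 0, 0, 0, 0, 0, 1.1, 0, 0, 0, 0]
}}

```text
time: 13.62
position: [0.5801, -0.1051, 0.1569]
eef_rot: [0.581, 0.814, 0.0, 0.0]
wrist_force: [-2.5, -1.1, -0.7]
width: -0.0001
```

Emit:
{"method": "move_arm", "body": {
  "moves": [0, 0.15, 0, 0, 0, 0, 0, 0.3, 0, 0, 0, 0, 0, 0.3, 0, 0, 0, 0]
}}

```text
time: 14.0
position: [0.5827, -0.1042, 0.157]
eef_rot: [0.581, 0.814, 0.0, 0.0]
wrist_force: [-0.8, -0.1, 0.1]
width: -0.0003
```

```bash
python3 z.py m; python3 rel.py 0.009 -0.038 0.157;  python3 - <<'E'
from geo import *; import pickle
P=pickle.load(open("P.pkl","rb")); g=np.load("g.npy")
for l in(.22,.26,.3,.336): print(l,[((proj(P["scene"],g2w(g,knobL(.278,l,h)))[0]-[180,150])*2.5).round(0).tolist() for h in(.07,.14)])
E
```

```text
t 14.1 local now [ 0.0119 -0.0384  0.157 ] shift cm [ 0.04 -0.29  0.  ] rv [ 0.  0. -0.] W [ 0.58  -0.105  0.157] F [-1.8  0.5 -0.6] [-0.18  0.42  0.1   1.25  0.    1.06]
0.22 [[187.0, 311.0], [178.0, 249.0]]
0.26 [[191.0, 313.0], [186.0, 253.0]]
0.3 [[195.0, 315.0], [194.0, 257.0]]
0.336 [[198.0, 316.0], [201.0, 261.0]]
```

View pics/z_m.png

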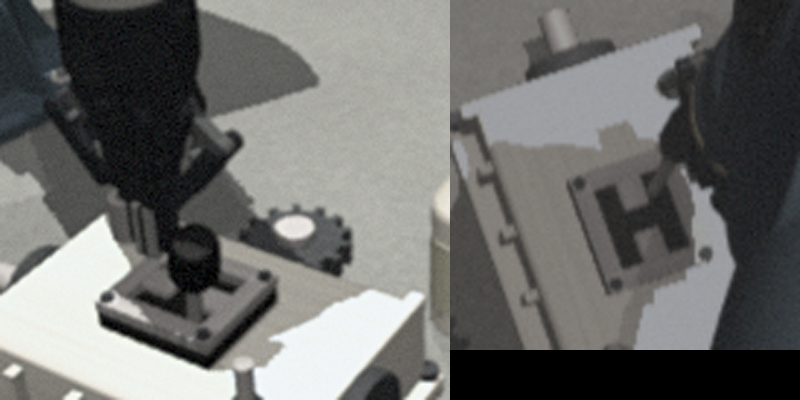

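Emit:
{"method": "move_arm", "body": {
  "moves": [0, 0.15, 0, 0, 0, 0, 0, 0.3, 0, 0, 0, 0, 0, 0.3, 0, 0, 0, 0]
}}

```text
time: 14.48
position: [0.5856, -0.1032, 0.157]
eef_rot: [0.581, 0.814, -0.0, 0.0]
wrist_force: [-1.9, -0.4, 0.1]
width: 0.0001
```

Emit:
{"method": "move_arm", "body": {
  "moves": [0, 0.1, 0, 0, 0, 0, 0, 0.2, 0, 0, 0, 0, 0, 0.2, 0, 0, 0, 0]
}}

```text
time: 14.85
position: [0.5875, -0.1026, 0.157]
eef_rot: [0.581, 0.814, -0.0, -0.0]
wrist_force: [-1.9, -0.4, -0.7]
width: 0.0
```

Emit:
{"method": "move_arm", "body": {
  "moves": [0, 0.1, 0, 0, 0, 0, 0, 0.2, 0, 0, 0, 0, 0, 0.2, 0, 0, 0, 0]
}}

```text
time: 15.22
position: [0.5894, -0.1019, 0.157]
eef_rot: [0.581, 0.814, 0.0, 0.0]
wrist_force: [-2.8, 0.2, -0.2]
width: 0.0002
```

```bash
python3 c.py n; python3 rel.py 0.009 -0.038 0.157;  python3 - <<'E'
from geo import *; import pickle
P=pickle.load(open("P.pkl","rb")); g=np.load("g.npy")
for l in(.3,.336): print(l,[((proj(P["scene"],g2w(g,knobL(.278,l,h)))[0]-[215,190])*6).round(0).tolist() for h in(.07,.14)])
E
```

```text
t 15.28 local now [ 0.019  -0.0384  0.157 ] shift cm [ 0.04 -1.    0.  ] rv [ 0.  0. -0.] W [ 0.58  -0.105  0.157] F [-1.4 -0.3  0.1] [-0.17  0.43  0.12  1.26 -0.    1.07]
0.3 [[257.0, 515.0], [255.0, 377.0]]
0.336 [[265.0, 519.0], [272.0, 387.0]]
```

View pics/n.png

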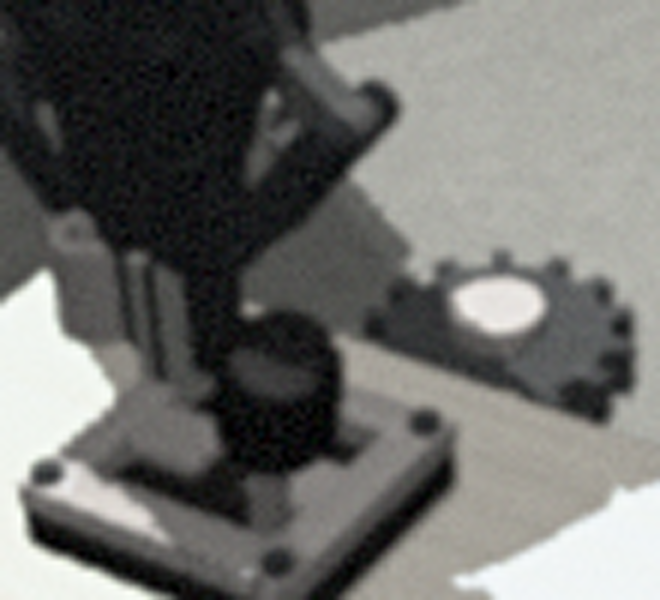

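Emit:
{"method": "move_arm", "body": {
  "moves": [0, 0.1, 0, 0, 0, 0, 0, 0.2, 0, 0, 0, 0, 0, 0.2, 0, 0, 0, 0]
}}

```text
time: 15.65
position: [0.5909, -0.1013, 0.1568]
eef_rot: [0.581, 0.814, -0.0, -0.0]
wrist_force: [-5.0, -2.0, -0.8]
width: 0.0
```

Emit:
{"method": "move_arm", "body": {
  "moves": [0, 0.1, 0, 0, 0, 0, 0, 0.2, 0, 0, 0, 0, 0, 0.2, 0, 0, 0, 0]
}}

```text
time: 16.02
position: [0.5923, -0.1007, 0.1566]
eef_rot: [0.581, 0.814, -0.001, -0.001]
wrist_force: [-7.9, -2.4, -0.7]
width: -0.0001
```

Emit:
{"method": "move_arm", "body": {
  "moves": [0, 0.1, 0, 0, 0, 0, 0, 0.15, 0, 0, 0, 0, 0, 0.15, 0, 0, 0, 0]
}}

```text
time: 16.4
position: [0.5933, -0.1003, 0.1565]
eef_rot: [0.581, 0.814, -0.001, -0.001]
wrist_force: [-9.9, -3.7, -1.2]
width: 0.0001
```

```bash
python3 c.py o; python3 rel.py 0.009 -0.038 0.157
```

```text
t 16.45 local now [ 0.0232 -0.0382  0.1565] shift cm [ 0.02 -1.42 -0.05] rv [-0.002 -0.001 -0.   ] W [ 0.58  -0.105  0.157] F [-9.6 -2.6 -1.3] [-0.17  0.44  0.13  1.26 -0.    1.07]
```

View pics/o.png

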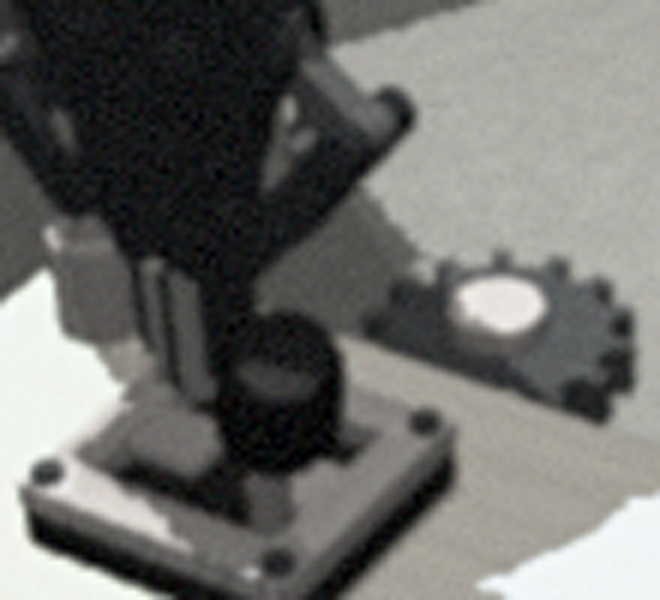

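Emit:
{"method": "move_arm", "body": {
  "moves": [0, -1, 0, 0, 0, 0, 0, -3, 0, 0, 0, 0, 0, -4, 0, 0, 0, 0, 0, -4, -4, 0, 0, 0, 0, -6, -9, 0, 0, 0, 0, -11, -10, 0, 0, 0, 0, -15, -10, 0, 0, 0, 0, -19, -10, 0, 0, 0, 0, -22, -10, 0, 0, 0, 0, -22, -10, 0, 0, 0]
}}

```text
time: 17.7
position: [0.3855, -0.1721, 0.2577]
eef_rot: [0.582, 0.813, 0.0, 0.001]
wrist_force: [1.2, -0.1, 0.4]
width: -0.0003
```

```bash
python3 z.py p; python3 rel.py 0 0 .2;  python3 - <<'E'
import cv2
from geo import *; import pickle
P=pickle.load(open("P.pkl","rb")); g=np.load("g.npy")
a=cv2.resize(cv2.imread("pics/scene_p.png")[190:290,215:325],None,fx=3.5,fy=3.5,interpolation=cv2.INTER_CUBIC)
b=cv2.resize(cv2.imread("pics/top_p.png")[190:290,330:440],None,fx=3.5,fy=3.5,interpolation=cv2.INTER_CUBIC)
cv2.imwrite("pics/p2.png",np.hstack([a,b]))
for l in(.3,.336): print(l,[((proj(P[n],g2w(g,knobL(.278,l,.14)))[0]-o)*3.5).round(0).tolist() for n,o in(("scene",[215,190]),("top",[330,190]))])
E
```

```text
t 17.8 local now [-0.1952 -0.0386  0.2574] shift cm [ 3.88 19.51  5.76] rv [ 0.001  0.001 -0.001] W [ 0.559 -0.072  0.2  ] F [0.7 0.5 0. ] [-0.42  0.05 -0.12  1.4   0.    0.82]
0.3 [[149.0, 220.0], [248.0, 123.0]]
0.336 [[159.0, 225.0], [244.0, 116.0]]
```

View pics/p2.png

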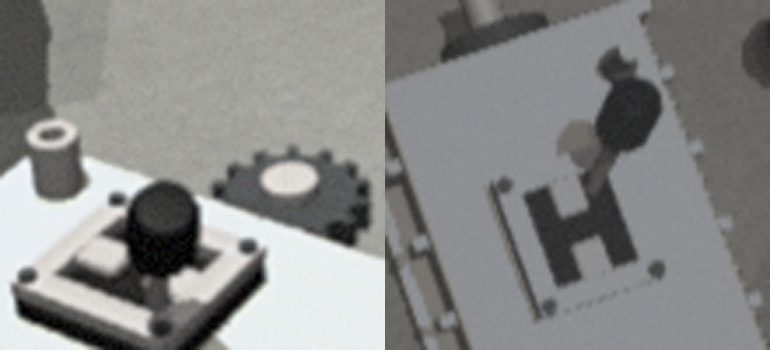

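View pics/top_p.png

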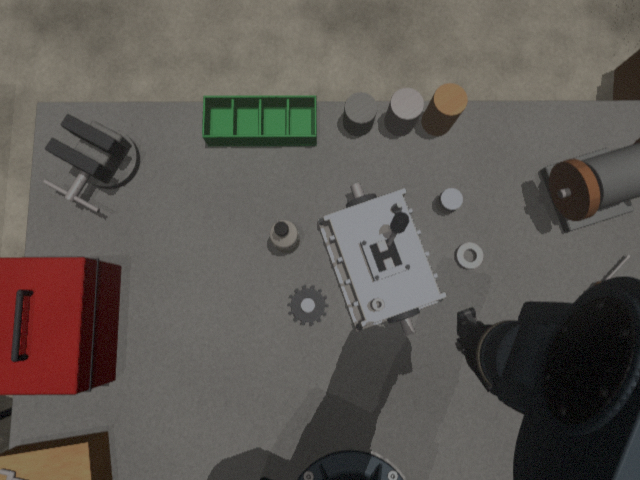

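View pics/scene_p.png

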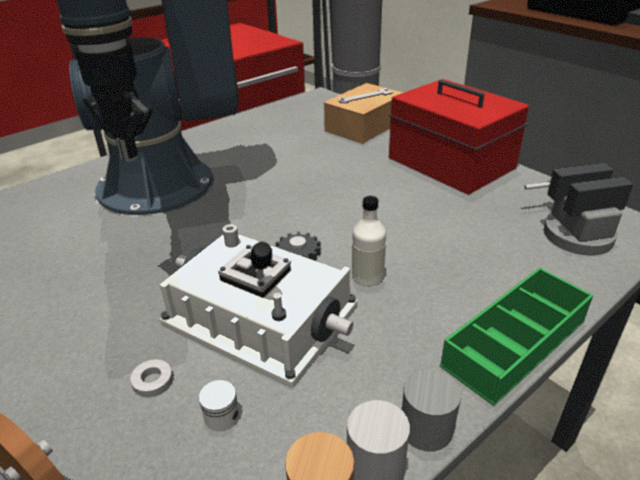

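```bash
python3 -c "
from plant import job
print(job.close_job())"
```

```text
the job is handed in; nothing more can be done
None
```

The gearbox is in third: the stick is fully home in the far right slot, and I handed the job in at about 18 s of the 72 s allowed.

- **What I did:** With the fingers shut and never gripping, I pulled the stick back to the middle channel. I then pushed it across to the right-hand stop, and then forward to the end stop.
- **Forces:** Free pushing read about 2–3 N at the wrist. At the right stop it rose to about 12 N. At the forward stop it reached about 10 N while the knob stayed still, so only the fingers were giving.
- **Last checks:** With the arm withdrawn, the knob was about 2 px or less from the predicted fully-home position in both camera pictures. The stick stood in the far right slot. By eye the loose parts stood where they were at the start.
- **Small disagreement:** I could not read the joint angles directly, and the network's outline of the knob took in part of the stick. I used knob centres measured by eye instead, good to a few hundredths of a radian.

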